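Hang the spoon pail on the kitchen rail

ROBOT

A 6-joint arm with a two-finger parallel gripper is mounted at the origin on the work surface. World frame = base frame: x ahead of the robot, y to its left, z up, the work surface at z = 0. Lengths are in m, angles in rad, forces in N, time in s.
With the tool pointing down it reaches from about 0.275 to 0.825 m from the base axis. Payload 4.9 kg.
Tool frame: the origin (TCP) lies between the finger pads; the fingertips stand 14 mm ahead of it and the grasp point (between the pads) lies 5 mm behind it; z points along the fingers, y is the line along which they close (so a half turn about z gives the same grasp; the last joint's range is limited). The gripper opens to 85 mm and grips with 20 to 120 N. Pads are 22 mm wide; open, the fingers measure 114 mm over their backs; the gripper's body (76 mm by 85 mm) begins 54 mm behind the grasp point. The pads swing forward as they close: fully open they stand 13 mm farther back than shut.
Start: joints at [1.111, 0.326, -0.193, 1.052, 0, 1.437], TCP at [0.176, 0.521, 0.245] pointing down, gripper open.
Joint ranges: [-2.65, 2.65], [-0.97, 1.79], [-1.3, 1.35], [-1.93, 2.1], [-1.47, 1.37], [-3.14, 3.14]. Speed limits (rad/s): [2.57, 2.57, 3.14, 3.14, 3.14, 3.14].

INTERFACE

Orientations are given as [roll, pitch, yaw] about the fixed x, y, z axes, in that order (R = Rz(yaw) Ry(pitch) Rx(roll)).
In Python, from station import telemetry, eyes, job_done gives the robot as it stands. The module is installed in compiled form; this text tells all that it offers.
- The arm moves only by the tool carry_out, never from a script. Its argument "motion" is one flat list of numbers, 7 for each row, row after row: the turn, a rotation vector about the world's x, y, z in degrees, then the shift along the world's x, y, z in mm, then the opening, from 0 (shut) to 1 (fully open). In form: [rx, ry, rz, tx, ty, tz, claw, rx, ry, rz, tx, ty, tz, claw, ...]. A call has 1 to 20 rows; each row shifts and turns the commanded pose from where the row before left it; what a row does not reach is not made up. A row lasts 1/10 s, in which the tool goes at most 50 mm and 8.59 degrees, less where a joint would pass 70% of its speed; a pose out of reach is approached as far as the arm can. A call is refused whole if a number of a shift passes 50 or a number of a turn 8.59, either way. A call with a gripper value outside its range is refused whole. The fingers move at their own pace and stop on an object; "squeeze" is the grip in N (left out, the last holds). Time passes only in rows, so rows that do not move let the fingers close. It gives the time, the measured TCP pose, the force, the opening and the grip force at its end, in the units of the state.
- telemetry.read_state(): the state, without advancing time (a new reading comes with each control period).
- eyes.get_image(name): name is "scene" or "top"; returns the picture (400x640x3 uint8, red, green, blue); there is no depth.
- eyes.get_calibration(name): a dict with "fov_y" (degrees; the focal length in pixels is half the picture's height over the tangent of half this angle, whatever the lens; pixels are square), "cx", "cy" (the principal point, pixels), "pose" (4x4, takes a point from camera to world coordinates). Camera axes: x right, y down, z forward; pixel columns grow to the right and rows downward; lengths in m; the calibration is good to about 2 mm. A picture is of the moment at which its call begins. get_calibration takes no time and is no camera call.
- job_done(): hands the job in; it is judged then, once.
The state is a dict: "clock": time; "qpos": joint angles; "joint_vel": joint speeds; "joint_torque": joint torques, N m; "eef_pos": TCP position; "tool_rot": TCP orientation; "ft_force": force on the tool from outside, world axes, zero at the start; "torque": the same for the moment, N m; "opening": finger opening in m; "grip_force": force on a finger pad.
Only numpy, scipy, OpenCV 4.12 (cv2) and the standard library are available. Lean on these libraries where they do the work, as an engineer would, in place of code of your own. Each camera call takes 0.05 s, during which the arm holds its last target. There are 200 camera calls.

TASK

Take the red-gripped S-hook out of its white block and hang it over the black tube of the rail, feeling gently along the tube until the hook drops into the tube's one groove, and let go. Then pick up the little pail by its green handle and hang its crossbar in the hook's lower curl, so that it hangs free and still. Never lean on the rail (a light push of 5 to 10 N is plenty, over 25 N damages it), keep the pail upright, and leave the bowl, tumbler and oil bottle where they are.

Things in the scene. Friction and masses are not known exactly. Their poses are not given: they have to be found in the camera images.
- rail: Rail: two steel posts 280 mm apart hold a horizontal black tube along the rail's y axis, its axis 240 mm above the origin. Origin: on the counter, midway between the posts; x points away from the robot, z up. The posts' clamps are 40 mm wide and 40 mm high, centred on the tube's axis, 240 mm clear between them. More than 25 N from hook or pail damages it.
- tube_mid (a point): On the tube's axis midway between the posts. Black tube 24 mm in diameter with one groove 11.5 mm wide round it, down to a 12 mm brass core (6 mm deep). The tube is clamped at another sideways position each time: the groove lies anywhere within 25 mm either side of this point along y; not measured, to be felt, or seen as a brass ring.
- bush (a point): In the middle of a post clamp (rail y = +140 mm). The tube sits in rubber bushes there: pressed down, the whole tube gives about 1 mm per 3 N, 7 mm at most, and springs back. It does not move sideways under hand forces.
- hook: S-hook of 7 mm steel wire, 117 mm tall, 100 g, in its own x-z plane (y is its thin direction, z up). Origin: underside of the crown, the point that rests on the tube: 12 mm above the tube's axis on black, 6 mm in the groove. Starts upright in the block, -x side roughly to the robot. Upper curl's free leg: x = +20, down to z = -22 mm. Hung alone it stays upright within 0.1 rad.
- hook_grip (a point): Centre of the hook's flat red grip on its shank, at hook x = -30, z = -29 mm; 18 mm (x) by 10 mm (y) by 36 mm (z). Pinch it from above across y; the hook's crown and the tube stay beside the fingers, on their +x side (tube surface 18 mm from the grip's middle line). The tube enters from the +x side, through the 45 mm gap between the free leg and the shank's foot (hook z -22 to -67).
- hook_curl (a point): Seat of the lower curl, hook x = 0, z = -106.5 mm: the inner bottom on which the pail's bar rests. The curl opens up towards -x: its free tip is at x = -17 mm, top at z = -90.5 mm. Above it the shank crosses from (x -30, z -60) to (x +16, z -72) mm, leaving a mouth about 23 mm high over the tip. Curl's underside z = -113.5 mm.
- block: White plastic hook holder, 76 by 60 by 42 mm high, fixed to the counter; slot along its x axis 46 by 10 mm, 34 mm deep, in which the hook's lower curl stands. Origin: centre of its underside. The hook's origin starts 122 mm above it.
- pail: Small open aluminium pail, 74 (x) by 94 (y) by 62 mm high, about 180 to 310 g. Origin: centre of its underside, z up. Starts on the counter with its green handle (-x side) roughly facing the robot. Hung up, its underside is about 40 mm above the counter.
- pail_bar (a point): Middle of the pail's steel crossbar axis, 100 mm above the pail's origin; the bar runs along the pail's y axis, 7 mm thick, 88 mm long between two upright side brackets
- pail_grip (a point): Point to grip on the flat green handle plate: pail x = -75 mm, z = 132 mm, 14 mm below the plate's top. Plate 24 mm (x) by 10 mm (y), upright from z = 42 to 146 mm: pinch it from above across y
- bowl: white bowl 100 mm across, 45 mm high, on the counter between the hook block and the pail; bystander. Origin: centre of underside
- tumbler: white tumbler 80 mm across, 155 mm high, on the left of the rail; bystander. Origin: centre of underside
- oil: steel oil bottle 60 mm across, 190 mm high, on the right of the rail; bystander. Origin: centre of underside

How it is judged:
By the outcome, as a careful person would: the job done as asked, in the order asked, and still so for the second after the job is handed in, with the robot touching nothing.
It also fails if it takes over 72 s, if anything falls off the work surface, if the arm or the gripper's body presses on something with over 40 N, if the wrist force passes 120 N, or if a joint passes its speed limit or range.

## Working session

There is one attempt and no reset: what is moved stays moved. The work goes in short steps, Python scripts to look and compute and a tool call to move; the robot and the scene stay as the last step left them, time stands still between calls to the robot, and variables do not carry over. Pictures are saved under pics/ and viewed, at most 10 in all, crops included, and the job is handed in when it is done.

Besides the shell and the picture viewer there is one more tool, called after "Request:" by a JSON object that holds its "op" and its "data". carry_out: Moves the arm, as the interface text tells. Its arguments: {"type":"object","properties":{"motion":{"type":"array"},"squeeze":{"type":"number"}},"required":["motion"]}

```bash
mkdir -p pics; cat > h.py <<'E'
import numpy as np, cv2
from station import telemetry, eyes
def grab(n,f):
    im=eyes.get_image(n); cv2.imwrite('pics/'+f,im[:,:,::-1]); return im
def ray(n,u,v):
    c=eyes.get_calibration(n); f=200/np.tan(np.radians(c['fov_y'])/2); P=np.array(c['pose'])
    d=P[:3,:3]@np.array([(u-c['cx'])/f,(v-c['cy'])/f,1.]); return P[:3,3],d/np.linalg.norm(d)
def plane(n,u,v,z):
    o,d=ray(n,u,v); return o+d*(z-o[2])/d[2]
def proj(n,p):
    c=eyes.get_calibration(n); f=200/np.tan(np.radians(c['fov_y'])/2); P=np.array(c['pose'])
    q=P[:3,:3].T@(np.array(p)-P[:3,3]); return np.array([q[0]/q[2]*f+c['cx'],q[1]/q[2]*f+c['cy']])
def tri(u1,v1,u2,v2):
    o,d=ray('scene',u1,v1); p,e=ray('top',u2,v2)
    s=np.linalg.lstsq(np.c_[d,-e],p-o,rcond=None)[0]; a=o+d*s[0]; b=p+e*s[1]
    return (a+b)/2, np.linalg.norm(a-b)
E
python3 - <<'E'
from h import *
np.set_printoptions(precision=4,suppress=True)
for n in('scene','top'):
    grab(n,n+'0.png'); print(eyes.get_calibration(n))
print(telemetry.read_state())
E
```

```text
{'fov_y': 43.44230095167338, 'cx': 315.7609225199658, 'cy': 200.76753561734768, 'pose': array([[ 0.3638,  0.6578, -0.6595,  1.6006],
       [ 0.9314, -0.2613,  0.2533, -0.4316],
       [-0.0057, -0.7064, -0.7078,  1.3075],
       [ 0.    ,  0.    ,  0.    ,  1.    ]])}
{'fov_y': 45.36061499088896, 'cx': 320.29175797433, 'cy': 194.25999698168314, 'pose': array([[-0.011 , -0.9936,  0.1126,  0.3812],
       [-0.9999,  0.0111,  0.0001, -0.0164],
       [-0.0014, -0.1126, -0.9936,  1.3577],
       [ 0.    ,  0.    ,  0.    ,  1.    ]])}
{'clock': 0.1, 'qpos': array([ 1.1108,  0.3269, -0.1935,  1.052 , -0.    ,  1.4366]), 'joint_vel': array([-0.0008, -0.0014,  0.003 , -0.0009,  0.0006, -0.0001]), 'joint_torque': array([ -0.0004, -44.424 ,  26.3038,   0.0079,  -0.0002,   0.    ]), 'eef_pos': array([0.1758, 0.5206, 0.2446]), 'tool_rot': array([-3.14  , -0.0002,  2.8158]), 'ft_force': array([ 0.3466,  0.2813, -0.6489]), 'torque': array([-0.0118,  0.0389, -0.0333]), 'grip_force': 0.0, 'opening': 0.08503871204356869}
```

View pics/scene0.png

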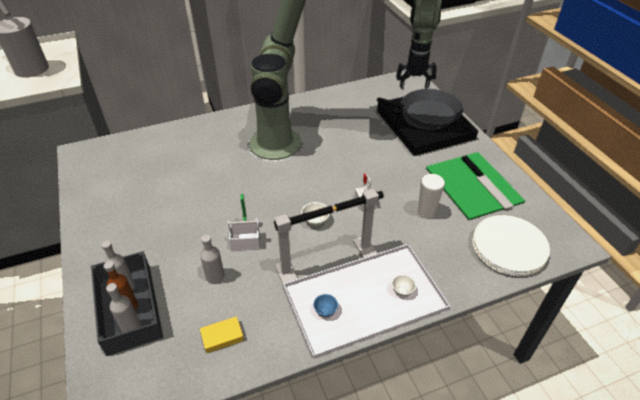

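View pics/top0.png

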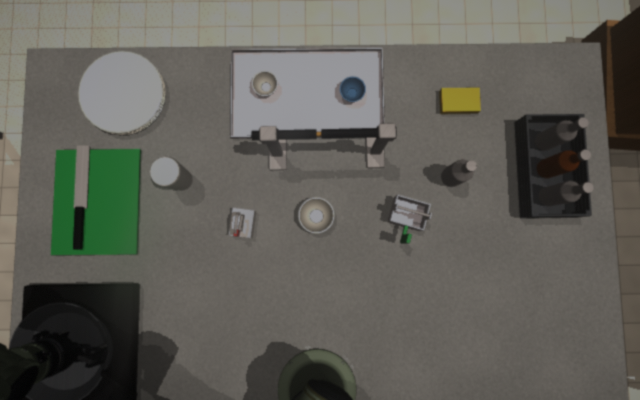

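The scene view shows the rail (tube about (280,222) to (382,196), brass near (334,208)), hook at (365,185) and pail at (243,235). The top view shows brass near (319,133), block at (241,223), and pail at (410,213) with its green handle at (406,236). Next I'll zoom in.

```bash
python3 - <<'E'
from h import *
s=cv2.imread('pics/scene0.png'); t=cv2.imread('pics/top0.png')
def c(i,u,v,w,h,W,H): return cv2.resize(i[v:v+h,u:u+w],(W,H),interpolation=cv2.INTER_CUBIC)
a=np.hstack([c(t,220,195,50,50,400,400)]+[c(t,380,185,50,50,400,400)])
b=np.hstack([c(t,245,115,160,40,800,200)])
cv2.imwrite('pics/zt.png',np.vstack([a,b]))
a=np.hstack([c(s,340,165,50,40,400,320)]+[c(s,220,190,50,40*5//4-10,400,320)])
b=c(s,270,185,120,42,800,280)
cv2.imwrite('pics/zs.png',np.vstack([a,b]))
E
```

```text
(no output)
```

View pics/zt.png

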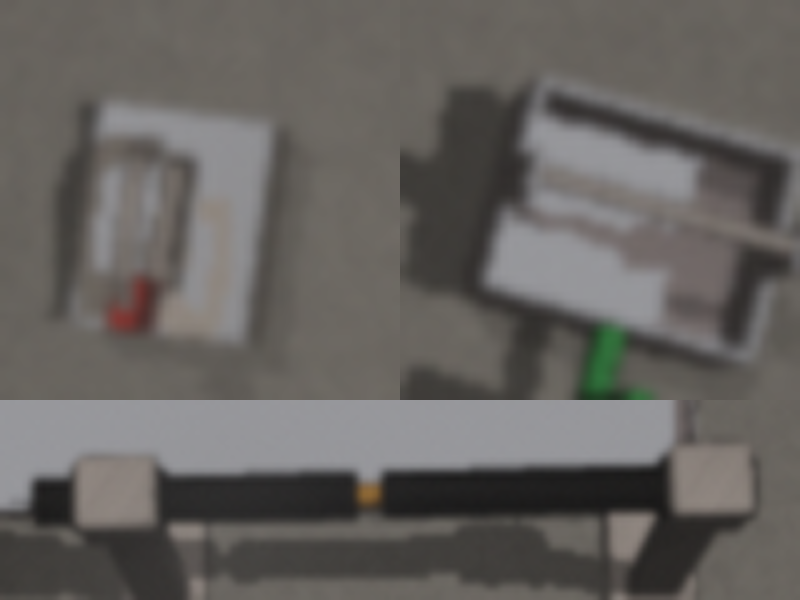

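View pics/zs.png

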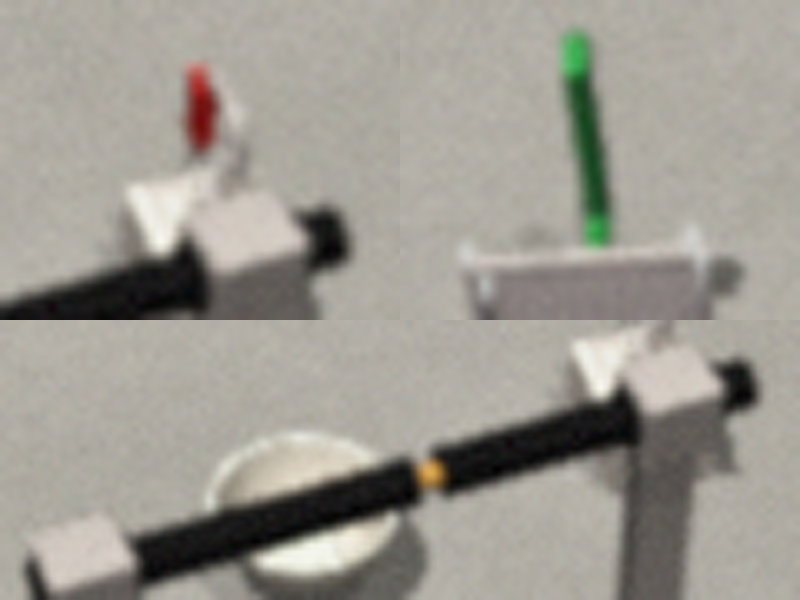

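```bash
python3 - <<'E'
from h import *
np.set_printoptions(precision=4,suppress=True)
s=cv2.imread('pics/scene0.png'); t=cv2.imread('pics/top0.png')
T=lambda u,v,z,ou,ov,k: plane('top',ou+u/k-.5+.5/k,ov+v/k-.5+.5/k,z)
cl=T(116,92,.26,245,115,5); cr=T(714,79,.26,245,115,5); print('clamps',cl,cr,np.linalg.norm(cl-cr),'yaw',np.degrees(np.arctan2(-(cl-cr)[0],(cl-cr)[1])))
# tube axis from dark edges, top view (local centre rows), projected at z .24
for u in (165,350,385,668): pass
pts=[T(u,v,.24,245,115,5) for u,v in((200,(476+516)/2-400),(340,(474+515)/2-400),(400,(471+514)/2-400),(640,(466+512)/2-400))]; print('tube',np.array(pts))
print('brass top',T(369,93,.246,245,115,5),'tri',tri(334.2,207.6,318.4,133.2))
b=np.array([T(u,v,.042,220,195,8) for u,v in((98,100),(275,122),(247,343),(75,320))]); print('block',b,b.mean(0))
p=np.array([T(u,v,.062,380,185,8) for u,v in((140,75),(395,150),(355,360),(85,290))]); print('pail',p,p.mean(0))
q=np.array([T(u,v,.1,380,185,8) for u,v in((140,175),(390,243))]); print('bar',q,q.mean(0))
def mask(i,c,box):
    i=i.astype(int);u,v,w,h=box;m=np.zeros(i.shape[:2],bool);j=i[v:v+h,u:u+w]
    o=[k for k in range(3) if k!=c]; m[v:v+h,u:u+w]=(j[...,c]>1.4*j[...,o[0]])&(j[...,c]>1.4*j[...,o[1]])&(j[...,c]>60); return np.argwhere(m)[:,::-1]
for nm,c,bs,bt in(('red',2,(340,160,50,50),(220,195,50,50)),('green',1,(230,185,30,50),(390,220,40,40))):
    a=mask(s,c,bs);d=mask(t,c,bt)
    for n,x in(('scene',a),('top',d)): print(nm,n,len(x),x.min(0),x.max(0),x.mean(0))
    print('tri',tri(*a.mean(0),*d.mean(0)))
    bright=[x[(i[x[:,1],x[:,0],c]>.75*i[x[:,1],x[:,0],c].max())] for i,x in((s,a),(t,d))]
    print('bright',[ (len(x),x.mean(0)) for x in bright])
for n,u,v,z in(('bowl',316,215,.045),('tumbler',165,171,.155),('oil',470,166,.19)): print(n,plane('top',u,v,z))
E
```

```text
clamps [0.6513 0.1051 0.26  ] [ 0.6543 -0.1752  0.26  ] 0.28029610822165757 yaw 0.6207613207714591
tube [[ 0.6538  0.0672  0.24  ]
 [ 0.6538  0.0004  0.24  ]
 [ 0.6544 -0.0282  0.24  ]
 [ 0.6549 -0.1427  0.24  ]]
brass top [ 0.6529 -0.0134  0.246 ] tri (array([ 0.6544, -0.0118,  0.2423]), np.float64(0.00345613598472194))
block [[0.4974 0.2282 0.042 ]
 [0.4891 0.1671 0.042 ]
 [0.4133 0.1764 0.042 ]
 [0.4218 0.2354 0.042 ]] [0.4554 0.2018 0.042 ]
pail [[ 0.5265 -0.2254  0.062 ]
 [ 0.4999 -0.3113  0.062 ]
 [ 0.4288 -0.2952  0.062 ]
 [ 0.4535 -0.2047  0.062 ]] [ 0.4772 -0.2592  0.062 ]
bar [[ 0.4891 -0.2183  0.1   ]
 [ 0.4657 -0.2999  0.1   ]] [ 0.4774 -0.2591  0.1   ]
red scene 34 [363 173] [366 183] [364.5882 178.2353]
red top 23 [233 230] [238 236] [236.1304 233.1739]
tri (array([0.424 , 0.2079, 0.0895]), np.float64(0.0012359476498197879))
bright [(10, array([364.2, 174.7])), (16, array([235.4375, 233.375 ]))]
green scene 69 [240 194] [245 220] [242.6957 206.1014]
green top 69 [403 226] [411 242] [406.6667 234.    ]
tri (array([ 0.4163, -0.2393,  0.1083]), np.float64(0.0013282539261033014))
bright [(23, array([242.087 , 203.8261])), (52, array([407.1923, 234.0385]))]
bowl [ 0.4727 -0.0039  0.045 ]
tumbler [0.5814 0.3781 0.155 ]
oil [ 0.5796 -0.387   0.19  ]
```

Request:
{"op": "carry_out", "data": {"motion": [0,0,1,20,-26,0,1,0,0,1,20,-26,0,1,0,0,1,20,-26,0,1,0,0,1,20,-26,0,1,0,0,1,21,-26,0,1,0,0,1,21,-26,0,1,0,0,1,21,-26,0,1,0,0,1,21,-26,0,1,0,0,1,21,-26,0,1,0,0,1,21,-26,0,1,0,0,1,21,-27,0,1,0,0,1,22,-27,0,1,0,0,0,0,0,-20,0.5,0,0,0,0,0,-20,0.5,0,0,0,0,0,-20,0.5,0,0,0,0,0,0,0.5,0,0,0,0,0,0,0.5], "squeeze": 40}}

```text
clock: 1.8
eef_pos: [0.4247, 0.207, 0.1853]
tool_rot: [-3.141, -0.001, 3.025]
ft_force: [0.3, -0.9, 0.8]
opening: 0.0427
grip_force: 0.0
```

Request:
{"op": "carry_out", "data": {"motion": [0,0,0,0,0,-15,0.5,0,0,0,0,0,-15,0.5,0,0,0,0,0,-15,0.5,0,0,0,0,0,-15,0.5,0,0,0,0,0,-15,0.5,0,0,0,0,0,-12,0.5,0,0,0,0,0,-10,0.5,0,0,0,0,0,0,0.3,0,0,0,0,0,0,0.22,0,0,0,0,0,0,0.2,0,0,0,0,0,0,0.2]}}

```text
clock: 2.9
eef_pos: [0.4256, 0.2073, 0.0889]
tool_rot: [3.141, 0.001, 3.025]
ft_force: [0.5, 1.2, -0.4]
opening: 0.0173
grip_force: 0.0
```

```bash
python3 - <<'E'
from h import *
s=grab('scene','s1.png'); t=grab('top','t1.png')
c=lambda i,u,v: cv2.resize(i[v:v+60,u:u+50],(400,480),interpolation=cv2.INTER_CUBIC)
cv2.imwrite('pics/z1.png',np.hstack([c(s,340,150),c(t,215,185)])[:,:,::-1])
print(telemetry.read_state())
E
```

```text
{'clock': 3.0, 'qpos': array([ 2.97081044e-01,  3.62851611e-01, -6.00246418e-01,  6.06862657e-01,
       -3.16559902e-06,  4.13420471e-01]), 'joint_vel': array([-1.13114375e-03,  1.62255238e-03, -1.18814529e-03, -3.87713199e-03,
       -1.06451821e-03,  6.94940794e-05]), 'joint_torque': array([ 3.82546743e-03, -3.96779644e+01,  1.97002137e+01, -3.67227287e-03,
       -6.96927623e-05,  1.00237216e-05]), 'eef_pos': array([0.4253484 , 0.20718731, 0.08872205]), 'tool_rot': array([3.14125984e+00, 7.66511654e-04, 3.02525310e+00]), 'ft_force': array([-0.30941856,  0.4274928 ,  0.5665645 ]), 'torque': array([ 0.01308972,  0.05380237, -0.00472692]), 'grip_force': 0.0, 'opening': 0.01707511731365914}
```

View pics/z1.png

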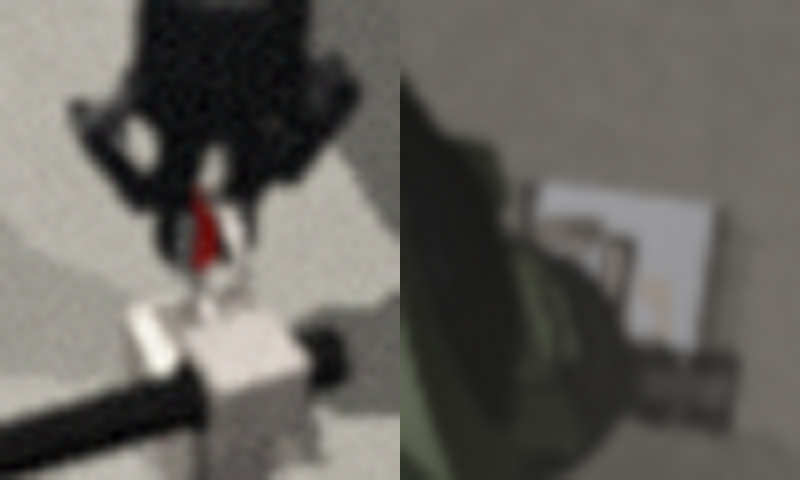

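The scene crop shows the red grip between the two fingers (near px (205,230)), with opening 17 mm and no contact yet. I'll close and lift straight up.

Request:
{"op": "carry_out", "data": {"motion": [0,0,0,0,0,0,0.1,0,0,0,0,0,0,0.05,0,0,0,0,0,0,0,0,0,0,0,0,0,0,0,0,0,0,0,0,0,0,0,0,0,0,0], "squeeze": 40}}

```text
invalid input
```

Request:
{"op": "carry_out", "data": {"motion": [0,0,0,0,0,0,0.1,0,0,0,0,0,0,0.05,0,0,0,0,0,0,0,0,0,0,0,0,0,0,0,0,0,0,0,0,0], "squeeze": 40}}

```text
clock: 3.5
eef_pos: [0.4253, 0.2073, 0.0886]
tool_rot: [3.141, 0.001, 3.025]
ft_force: [-1.0, 0.4, 5.4]
opening: 0.0096
grip_force: 39.3
```

Request:
{"op": "carry_out", "data": {"motion": [0,0,0,0,0,6,0,0,0,0,0,0,12,0,0,0,0,0,0,18,0,0,0,0,0,0,24,0,0,0,0,0,0,24,0,0,0,0,0,0,24,0,0,0,0,0,0,24,0,0,0,0,0,0,18,0,0,0,0,0,0,12,0,0,0,1,8,-15,0,0,0,0,1,12,-24,0,0,0,0,1,15,-30,0,0,0,0,1,15,-30,0,0,0,0,1,15,-30,0,0,0,0,1,15,-30,0,0,0,0,1.3,15,-30,0,0,0,0,0,12,-24,0,0,0,0,0,8,-16,0,0,0,0,0,0,0,0,0]}}

```text
clock: 5.4
eef_pos: [0.5405, -0.0237, 0.2496]
tool_rot: [-3.141, -0.001, -3.133]
ft_force: [-0.5, 0.8, -1.7]
opening: 0.0092
grip_force: 39.1
```

```bash
python3 - <<'E'
from h import *
s=grab('scene','s2.png'); t=grab('top','t2.png')
c=lambda i,u,v,w,h: cv2.resize(i[v:v+h,u:u+w],(800,280),interpolation=cv2.INTER_CUBIC)
cv2.imwrite('pics/z2.png',np.vstack([c(s,265,155,120,60)[:,:],c(t,265,110,120,60)])[:,:,::-1])
print(telemetry.read_state())
E
```

```text
{'clock': 5.5, 'qpos': array([-1.76987910e-01,  3.05653744e-01, -2.09965204e-01,  1.05688196e+00,
        5.23768110e-04, -1.87762765e-01]), 'joint_vel': array([ 0.01934613, -0.01011529, -0.01088391, -0.00117808, -0.00037791,
       -0.00109418]), 'joint_torque': array([-8.64487812e-01, -4.34225857e+01,  2.70874804e+01, -1.48194800e-01,
       -4.69847722e-02, -5.97386010e-03]), 'eef_pos': array([ 0.53940336, -0.02155528,  0.24977326]), 'tool_rot': array([ 3.14075991e+00, -1.57685248e-03, -3.13081759e+00]), 'ft_force': array([-0.19876543,  0.43938372, -1.57352081]), 'torque': array([-0.01124481,  0.05854179,  0.01037038]), 'grip_force': 39.10715997219086, 'opening': 0.009296810133813537}
```

View pics/z2.png

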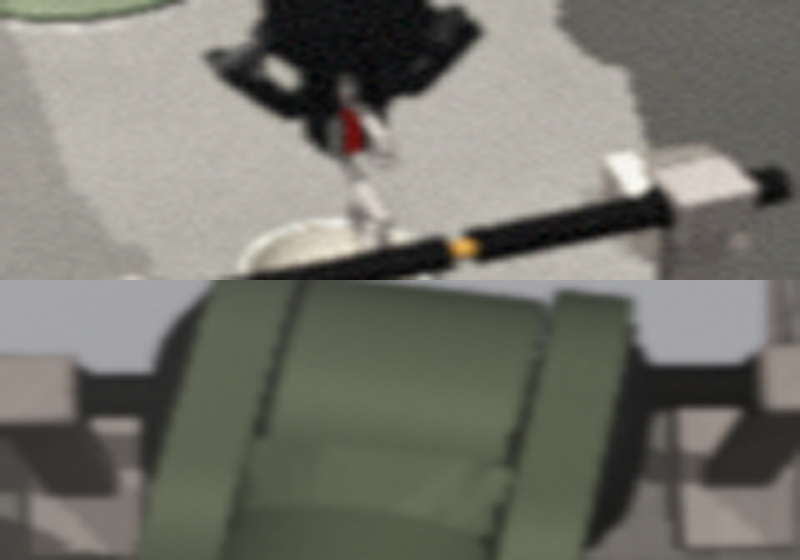

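The hook is held upright below the gripper, level with the gap, and the brass shows at about (462,247) in the crop. I'll move it in over the tube.

Request:
{"op": "carry_out", "data": {"motion": [0,0,0,8,0,0,0,0,0,0,14,0,0,0,0,0,0,14,0,0,0,0,0,0,14,0,0,0,0,0,0,12,0,0,0,0,0,0,8,0,0,0,0,0,0,7,0,0,0,0,0,0,7,0,0,0,0,0,0,0,0,-6,0,0,0,0,0,0,-6,0,0,0,0,0,0,-6,0,0,0,0,0,0,-5,0,0,0,0,0,0,-3,0,0,0,0,0,0,0,0]}}

```text
clock: 6.9
eef_pos: [0.6236, -0.0219, 0.2237]
tool_rot: [3.141, -0.001, -3.131]
ft_force: [-0.2, -0.6, -1.8]
opening: 0.0096
grip_force: 39.1
```

Request:
{"op": "carry_out", "data": {"motion": [0,0,0,0,0,-2,0,0,0,0,0,0,-2,0,0,0,0,0,0,-2,0,0,0,0,0,0,0,0]}}

```text
clock: 7.3
eef_pos: [0.6242, -0.022, 0.2185]
tool_rot: [-3.141, 0.001, -3.131]
ft_force: [-0.2, 0.0, 1.1]
opening: 0.0098
grip_force: 39.4
```

Request:
{"op": "carry_out", "data": {"motion": [0,0,0,0,0,-1,0,0,0,0,0,0,-0.5,0,0,0,0,0,0,0,0]}}

```text
clock: 7.6
eef_pos: [0.6243, -0.0219, 0.2174]
tool_rot: [-3.141, 0.001, -3.131]
ft_force: [-0.9, -0.4, 3.1]
opening: 0.0094
grip_force: 39.7
```

Request:
{"op": "carry_out", "data": {"motion": [0,0,0,0,1,-0.3,0,0,0,0,0,1,-0.2,0,0,0,0,0,1,0,0,0,0,0,0,1,0,0,0,0,0,0,1,0,0,0,0,0,0,0,0,0]}}

```text
clock: 8.2
eef_pos: [0.6237, -0.0158, 0.2157]
tool_rot: [3.139, -0.001, -3.13]
ft_force: [0.0, 1.9, 0.7]
opening: 0.0093
grip_force: 39.3
```

Request:
{"op": "carry_out", "data": {"motion": [0,0,0,0,0,-1,0,0,0,0,0,0,0,0]}}

```text
clock: 8.4
eef_pos: [0.6236, -0.0158, 0.2145]
tool_rot: [3.14, -0.001, -3.13]
ft_force: [0.0, 3.8, -0.4]
opening: 0.0092
grip_force: 39.3
```

Request:
{"op": "carry_out", "data": {"motion": [0,0,0,0,0.5,0,0,0,0,0,0,0.5,0,0,0,0,0,0,0,0,0]}}

```text
clock: 8.7
eef_pos: [0.6236, -0.0158, 0.2149]
tool_rot: [3.141, -0.001, -3.13]
ft_force: [-1.0, 3.3, -1.7]
opening: 0.0097
grip_force: 39.2
```

Request:
{"op": "carry_out", "data": {"motion": [0,0,0,0,0.5,-1,0,0,0,0,0,0.5,-1,0,0,0,0,0,0,0,0]}}

```text
clock: 9.0
eef_pos: [0.6241, -0.0154, 0.2131]
tool_rot: [-3.141, -0.0, -3.131]
ft_force: [-0.0, 0.2, -0.5]
opening: 0.0096
grip_force: 39.2
```

Request:
{"op": "carry_out", "data": {"motion": [0,0,0,0,0,-1,0,0,0,0,0,0,-1,0,0,0,0,0,0,0,0]}}

```text
clock: 9.3
eef_pos: [0.6242, -0.0153, 0.2117]
tool_rot: [-3.141, 0.001, -3.131]
ft_force: [-1.1, -1.0, 3.2]
opening: 0.0092
grip_force: 39.7
```

Request:
{"op": "carry_out", "data": {"motion": [0,0,0,0,0,1,0,0,0,0,0,0,0,0.13,0,0,0,0,0,0,0.18,0,0,0,0,0,0,0.25,0,0,0,0,0,0,0.35,0,0,0,0,0,0,0.4,0,0,0,0,0,0,0.4]}}

```text
clock: 10.0
eef_pos: [0.624, -0.0149, 0.2122]
tool_rot: [3.142, -0.0, -3.13]
ft_force: [0.0, 0.5, -0.4]
opening: 0.034
grip_force: 0.0
```

Request:
{"op": "carry_out", "data": {"motion": [0,0,0,-2,0,5,0.4,0,0,0,-2,0,10,0.4,0,0,0,-5,0,15,0.4,0,0,0,-5,0,20,0.4,0,0,0,-5,0,25,0.4,0,0,0,-15,0,15,0.4,0,0,0,-30,-10,0,0.4,0,0,0,-30,-20,0,0.4,0,0,0,-30,-30,0,0.4,0,0,0,-20,-30,0,0.4,0,0,0,0,-30,0,0.4,0,0,0,0,0,0,0.4]}}

```text
clock: 11.2
eef_pos: [0.4798, -0.1378, 0.3041]
tool_rot: [-3.139, 0.003, -3.135]
ft_force: [0.3, -0.6, -0.2]
opening: 0.0341
grip_force: 0.0
```

```bash
python3 - <<'E'
from h import *
s=grab('scene','s3.png'); t=grab('top','t3.png')
c=lambda i,u,v,w,h,W,H: cv2.resize(i[v:v+h,u:u+w],(W,H),interpolation=cv2.INTER_CUBIC)
r=lambda i:i[:,:,::-1]
cv2.imwrite('pics/z3.png',np.vstack([np.hstack([c(s,305,180,60,40,480,320),c(s,225,185,40,40,320,320)]),np.hstack([c(t,290,110,60,35,480,280),c(t,385,210,40,35,320,280)])])[:,:,::-1])
st=telemetry.read_state();print(st['clock'],st['eef_pos'],st['qpos'],st['ft_force'])
E
```

```text
11.3 [ 0.48003197 -0.13531361  0.30352493] [-4.23133334e-01  1.95613310e-01 -2.17365123e-01  1.15620697e+00
  4.50964912e-04 -4.32644293e-01] [-0.72218899 -0.00378216 -0.13450536]
```

View pics/z3.png

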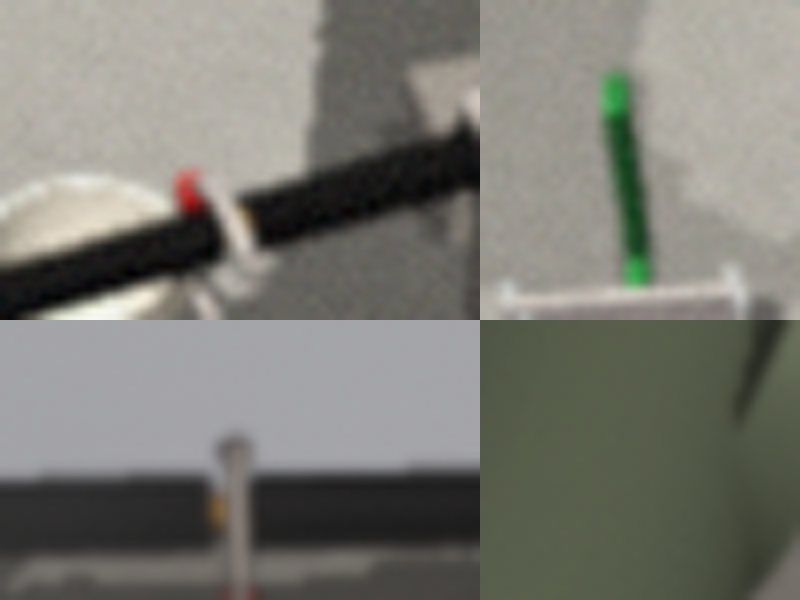

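The hook hangs in the groove, upright: crown at column 237 of the lower-left crop, with the brass gap just beside it. Next I'll compute the pail grasp.

```bash
python3 - <<'E'
from h import *
np.set_printoptions(precision=4,suppress=True)
print('hook',plane('top',319.1,132,.25), plane('top',290+(236)/8-.5,110+275/8,.235))
print('plate top scene',plane('scene',241.4,196.1,.146))
t=cv2.imread('pics/top0.png').astype(int); s=cv2.imread('pics/scene0.png').astype(int)
print('top g'); print(t[224:244,401:414,1]-t[224:244,401:414,2])
g=np.array([0.4775,-0.2590]); a=np.radians(-15.8)
print('pred grip',g+np.array([np.cos(a),np.sin(a)])*-.075, 'proj', proj('top',[*(g-.075*np.array([np.cos(a),np.sin(a)])),.146]), proj('scene',[*(g-.075*np.array([np.cos(a),np.sin(a)])),.146]))
E
```

```text
hook [ 0.6548 -0.0151  0.25  ] [ 0.6283 -0.0145  0.235 ]
plate top scene [ 0.4075 -0.2363  0.146 ]
top g
[[-1 -2 -1  0  3  3  3  0  0  0  0 -3 -6]
 [-3 -2 -1  8 19 19 13  4  1  0 -2 -4 -5]
 [-3 -3  3 25 48 52 38 13  1 -1 -1 -2 -4]
 [-3 -2  6 32 57 61 49 16 -1 -3 -2 -2 -3]
 [-3 -1 11 39 59 59 42 10 -2 -3 -3 -3 -3]
 [-2  1 20 48 61 54 31  5 -3 -4 -3 -3 -3]
 [-3  3 28 55 60 48 22  1 -4 -3 -4 -4 -3]
 [-2  7 33 57 59 39 12 -1 -3 -3 -4 -4 -3]
 [-1 12 39 59 58 37  9  0  0  0 -2 -4 -4]
 [-1 15 41 52 48 29 10 11 18 14  6 -1 -3]
 [ 0 11 28 33 30 19 18 34 48 44 23  2 -4]
 [ 3  9 14 15 14 14 27 49 60 56 33  4 -3]
 [ 4  9  9 10 10 14 32 56 63 54 29  3 -4]
 [ 6  9  9  9 10 17 38 58 62 50 22  0 -5]
 [ 6  9  9  9 11 21 44 61 61 43 12 -1 -4]
 [ 8  9  9 10 13 28 50 62 57 34  6 -3 -4]
 [ 8 10  9 10 14 33 55 61 54 27  2 -4 -4]
 [ 8  9  9  9 16 34 55 59 48 18  0 -4 -4]
 [ 7  7  7  7 11 24 40 43 32 10 -2 -5 -5]
 [ 2  2  3  2  5  6 12 12  8  0 -3 -5 -4]]
pred grip [ 0.4053 -0.2386] proj [408.9361 237.8442] [240.5636 195.8495]
```

Request:
{"op": "carry_out", "data": {"motion": [0,0,-5,-15,-20,0,0.6,0,0,-5,-20,-27,-10,0.6,0,0,-5.4,-20,-28,-20,0.6,-1.03,-3.86,0,-20,-27,-20,0.6,-1.03,-3.86,0,0,0,-20,0.6,-1.03,-3.86,0,0,0,-14,0.6,0,0,0,0,0,0,0.6,0,0,0,0,0,0,0.6]}}

```text
clock: 12.1
eef_pos: [0.4054, -0.2364, 0.2192]
tool_rot: [-3.141, 0.209, 2.885]
ft_force: [0.1, -0.5, 0.2]
opening: 0.0513
grip_force: 0.0
```

Request:
{"op": "carry_out", "data": {"motion": [0,0,0,0,0,-15,0.6,0,0,0,0,0,-20,0.6,0,0,0,0,-1,-20,0.6,0,0,0,0,0,-20,0.6,0,0,0,0,0,-12,0.6,0,0,0,0,0,-5,0.4,0,0,0,0,0,0,0.25,0,0,0,0,0,0,0.2,0,0,0,0,0,0,0.15,0,0,0,0,0,0,0.1,0,0,0,0,0,0,0.05,0,0,0,0,0,0,0,0,0,0,0,0,0,0], "squeeze": 100}}

```text
clock: 13.4
eef_pos: [0.4057, -0.2385, 0.1273]
tool_rot: [-3.14, 0.211, 2.884]
ft_force: [-1.0, 0.4, 5.6]
opening: 0.0087
grip_force: 97.7
```

Request:
{"op": "carry_out", "data": {"motion": [0,0,0,0,0,3,0,0,0,0,0,0,6,0,0,0,0,0,0,10,0,0,0,0,0,0,14,0,0,0,0,0,0,16,0,0,0,0,0,0,16,0,0,0,0,0,0,12,0,0,0,0,0,0,8,0,0,0,0,0,0,5,0,0,0,0,0,0,0,0,0,0,0,0,0,0,0]}}

```text
clock: 14.5
eef_pos: [0.4048, -0.2377, 0.2159]
tool_rot: [-3.141, 0.208, 2.884]
ft_force: [-0.2, 0.6, -2.5]
opening: 0.0085
grip_force: 97.4
```

Request:
{"op": "carry_out", "data": {"motion": [0,0,0.6,2,5,0,0,0,0,1,4,9,0,0,0,0,1,6,13,0,0,0,0,1,7,16,0,0,0,0,1,8,17,0,0,0,0,1,8,17,0,0,0,0,1,8,17,0,0,0,0,1,8,17,0,0,0,0,1,8,17,0,0,0,0,1,8,17,0,0,0,0,1,8,17,0,0,0,0,1,8,17,0,0,0,0,1,7,14,0,0,0,0,1,6,12,0,0,0,0,1,4,9,0,0,0,0,1,2,6,0,0,0,0,0,1,3,0,0,0,0,0,0,0,0,0,0,0,0,0,0,0,0,0,0,0,0,0,0,0,0]}}

```text
invalid input
```

```bash
python3 - <<'E'
from h import *
s=grab('scene','s4.png'); t=grab('top','t4.png')
c=lambda i,u,v,w,h,W,H: cv2.resize(i[v:v+h,u:u+w],(W,H),interpolation=cv2.INTER_CUBIC)
cv2.imwrite('pics/z4.png',c(s,285,150,80,60,800,600)[:,:,::-1])
st=telemetry.read_state();print(st['clock'],st['eef_pos'],st['tool_rot'],st['ft_force'],st['torque'])
b=st['eef_pos']+np.array([.076,0,-.027]); print(b)
for n,p in(('bar mid',b),('bar+',b+[0,.044,0]),('bar-',b-[0,.044,0]),('curl tip',[.637,-.015,.1555]),('plate top',b+[-.075,0,.046])): print(n,proj('scene',p),10*(proj('scene',p)+.5-[285,150]))
E
```

```text
14.6 [ 0.40462119 -0.23755852  0.21560098] [-3.14158904  0.20793983  2.88374793] [-0.72535357 -0.86521996 -2.48471933] [0.03765648 0.41240751 0.00624034]
[ 0.48062119 -0.23755852  0.18860098]
bar mid [245.70795638 201.69283988] [-387.92043622  521.92839879]
bar+ [259.13251575 198.05843342] [-253.67484251  485.58433418]
bar- [232.09263382 205.37889131] [-524.07366179  558.78891309]
curl tip [329.94241792 223.67548512] [454.42417923 741.75485125]
plate top [237.78665351 175.95140228] [-467.13346489  264.51402278]
```

View pics/z4.png

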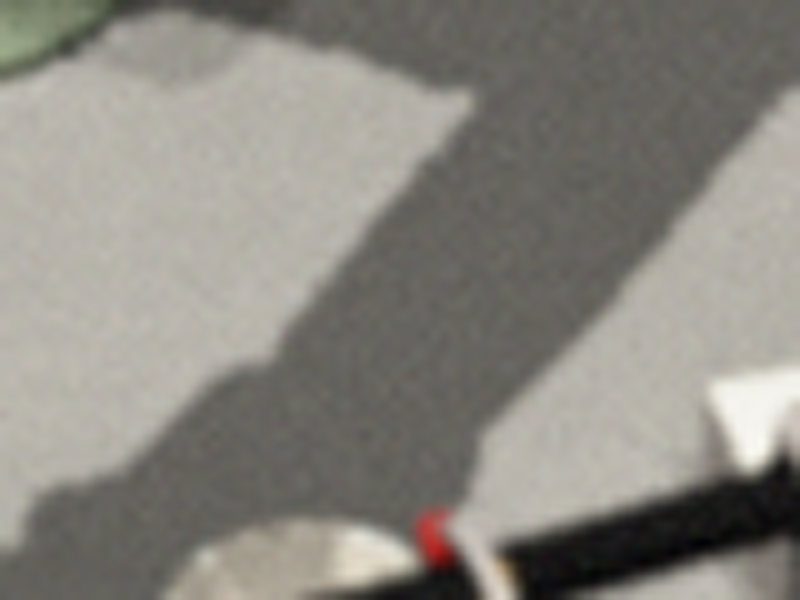

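The move call was refused (too many rows), so this picture shows only the hung hook at (470,550). I'll resend with fewer rows.

Request:
{"op": "carry_out", "data": {"motion": [0,0,0.6,2,5,0,0,0,0,1,4,9,0,0,0,0,1,6,13,0,0,0,0,1,7,16,0,0,0,0,1,8,17,0,0,0,0,1,8,17,0,0,0,0,1,8,17,0,0,0,0,1,8,17,0,0,0,0,1,8,17,0,0,0,0,1,8,17,0,0,0,0,1,8,17,0,0,0,0,1,8,17,0,0,0,0,1,7,14,0,0,0,0,1,6,12,0,0,0,0,1,5,10,0,0,0,0,1,2,6,0,0,0,0,0,0,0,0,0,0,0,0,0,0,0,0,0]}}

```text
invalid input
```

```bash
python3 - <<'E'
from h import *
s=grab('scene','s5.png'); t=grab('top','t5.png')
c=lambda i,u,v,w,h,W,H: cv2.resize(i[v:v+h,u:u+w],(W,H),interpolation=cv2.INTER_CUBIC)
cv2.imwrite('pics/z5.png',c(s,285,160,80,60,800,600)[:,:,::-1])
st=telemetry.read_state();print(st['clock'],st['eef_pos'],st['tool_rot'],st['ft_force'],st['torque'])
b=st['eef_pos']+np.array([.076,0,-.027]); print(b)
for n,p in(('bar+',b+[0,.044,0]),('bar-',b-[0,.044,0]),('plate top',b+[-.075,0,.046]),('rim ++',b+[.037,.047,-.038]),('rim +-',b+[.037,-.047,-.038]),('bot++',b+[.037,.047,-.1])): print(n,10*(proj('scene',p)+.5-[285,160]))
E
```

```text
14.7 [ 0.40470453 -0.23762476  0.21566518] [-3.14153838  0.20803269  2.88379451] [ 0.22137807 -1.17746122 -1.58467304] [ 0.04887999  0.46373672 -0.00842387]
[ 0.48070453 -0.23762476  0.18866518]
bar+ [-253.81673634  385.66684744]
bar- [-524.2377738   458.87806813]
plate top [-467.2905145   164.58001229]
rim ++ [-200.7775317  544.4608769]
rim +- [-488.5127865  624.9851487]
bot++ [-185.94222233  675.17953301]
```

View pics/z5.png

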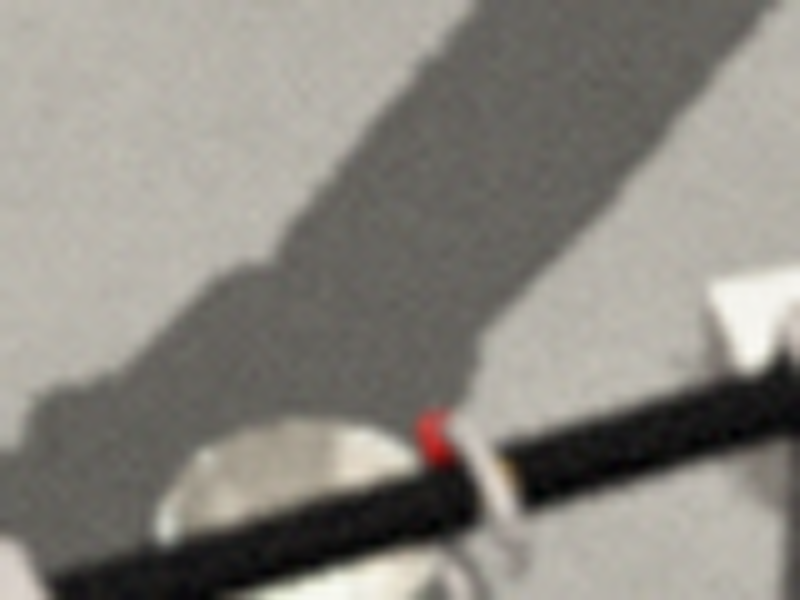

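Refused again (I miscounted the trailing zeros). The view is unchanged: hook at (470,450), pail out of crop. I'll resend without zero rows.

Request:
{"op": "carry_out", "data": {"motion": [0,0,0.6,2,5,0,0,0,0,1,4,9,0,0,0,0,1,6,13,0,0,0,0,1,7,16,0,0,0,0,1,8,17,0,0,0,0,1,8,17,0,0,0,0,1,8,17,0,0,0,0,1,8,17,0,0,0,0,1,8,17,0,0,0,0,1,8,17,0,0,0,0,1,8,17,0,0,0,0,1,8,17,0,0,0,0,1,7,14,0,0,0,0,1,6,12,0,0,0,0,1,5,10,0,0,0,0,1,3,9,0,0,0,0,0,1,2,0,0]}}

```text
clock: 16.4
eef_pos: [0.5102, -0.0111, 0.2162]
tool_rot: [-3.141, 0.209, -3.125]
ft_force: [-0.4, -0.2, -2.4]
opening: 0.0085
grip_force: 97.5
```

Request:
{"op": "carry_out", "data": {"motion": [0,0,0,0,-1,-5,0,0,0,0,0,-1,-8,0,0,0,0,0,-1,-8,0,0,0,0,0,0,-4,0,0,0,0,0,0,0,0]}}

```text
clock: 16.9
eef_pos: [0.5092, -0.0151, 0.1901]
tool_rot: [-3.141, 0.207, -3.128]
ft_force: [-0.6, 0.1, -2.3]
opening: 0.0089
grip_force: 97.4
```

```bash
python3 - <<'E'
from h import *
s=grab('scene','s6.png')
st=telemetry.read_state();print(st['clock'],st['eef_pos'],st['tool_rot'],st['ft_force'],st['torque'])
b=st['eef_pos']+np.array([.076,0,-.027]); print(b)
i=cv2.resize(s[170:245,290:365],(600,600),interpolation=cv2.INTER_CUBIC)
o=i.copy()
for p in(b+[0,.044,0],b-[0,.044,0],b+[.037,.047,-.038],b+[.037,-.047,-.038],b+[-.037,.047,-.038],b+[-.037,-.047,-.038],b+[-.075,0,.046],[.637,-.015,.1555],[.654,-.015,.1395]):
    q=8*(proj('scene',p)+.5-[290,170]); cv2.circle(i,tuple(int(k) for k in q),3,(255,0,255),-1); print(p,q)
cv2.imwrite('pics/z6.png',i[:,:,::-1])
E
```

```text
16.95 [ 0.50961003 -0.01510515  0.19068651] [-3.14120904  0.20806478 -3.12759533] [ 0.39973937  0.16205189 -2.06278903] [-0.01737393  0.41338895  0.03077726]
[ 0.58561003 -0.01510515  0.16368651]
[0.58561003 0.02889485 0.16368651] [376.48457618 300.38067603]
[ 0.58561003 -0.05910515  0.16368651] [169.59291972 359.7866613 ]
[0.62261003 0.03189485 0.12568651] [417.52550264 426.88358038]
[ 0.62261003 -0.06210515  0.12568651] [197.39155103 492.18231465]
[0.54861003 0.03189485 0.12568651] [345.74933892 302.98679653]
[ 0.54861003 -0.06210515  0.12568651] [131.1786905  364.50650977]
[ 0.51061003 -0.01510515  0.20968651] [203.99623698 123.78950901]
[0.637, -0.015, 0.1555] [323.53934339 433.403881  ]
[0.654, -0.015, 0.1395] [339.72639199 491.41234899]
```

View pics/z6.png

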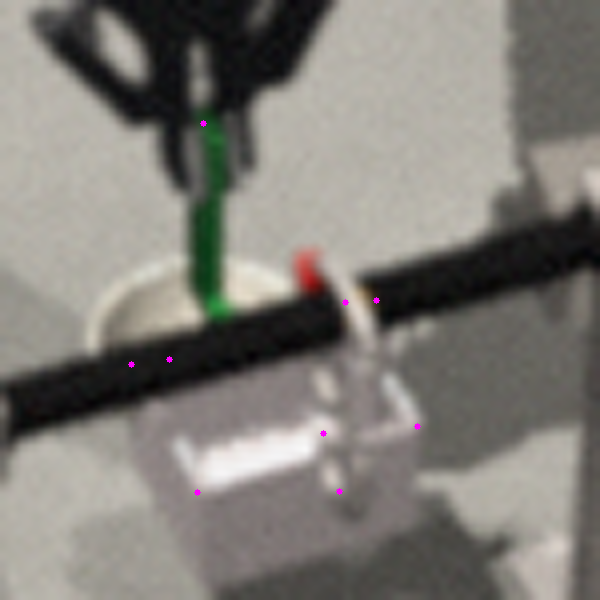

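The overlay matches the pail well: predicted front rim corners at (197,492) and (417,427) lie on the real rim, and the curl tip lies near (325,433). I'll advance gently.

Request:
{"op": "carry_out", "data": {"motion": [0,0,0,3,0,0,0,0,0,0,5,0,0,0,0,0,0,6,0,0,0,0,0,0,6,0,0,0,0,0,0,6,0,0,0,0,0,0,5,0,0,0,0,0,0,4,0,0,0,0,0,0,3,0,0,0,0,0,0,2,0,0,0,0,0,0,0,0,0,0]}}

```text
clock: 17.95
eef_pos: [0.5502, -0.0149, 0.1913]
tool_rot: [-3.141, 0.209, -3.127]
ft_force: [0.7, 0.1, -2.2]
opening: 0.0086
grip_force: 97.5
```

Request:
{"op": "carry_out", "data": {"motion": [0,0,0,3,0,0,0,0,0,0,4,0,0,0,0,0,0,4,0,0,0,0,0,0,4,0,0,0,0,0,0,2,0,0,0,0,0,0,0,0,0,0]}}

```text
clock: 18.55
eef_pos: [0.5674, -0.0149, 0.1913]
tool_rot: [-3.141, 0.209, -3.127]
ft_force: [0.6, 0.4, -2.1]
opening: 0.0087
grip_force: 97.5
```

Request:
{"op": "carry_out", "data": {"motion": [0,0,0,3,0,0,0,0,0,0,3,0,0,0,0,0,0,3,0,-1,0,0,0,0,0,0,-2,0,0,0,0,0,0,-3,0,0,0,0,0,0,-3,0,0,0,0,0,0,-3,0,0,0,0,0,0,0,0]}}

```text
clock: 19.35
eef_pos: [0.5755, -0.0149, 0.1786]
tool_rot: [-3.141, 0.208, -3.127]
ft_force: [1.3, 1.1, -1.5]
opening: 0.0087
grip_force: 97.5
```

Request:
{"op": "carry_out", "data": {"motion": [0,0,0,0,0,-2,0,0,0,0,0,0,-2,0,0,0,0,0,0,-2,0,0,0,0,0,0,0,0]}}

```text
clock: 19.75
eef_pos: [0.5758, -0.0149, 0.1729]
tool_rot: [-3.141, 0.209, -3.127]
ft_force: [1.3, -0.2, -1.6]
opening: 0.0084
grip_force: 97.5
```

Request:
{"op": "carry_out", "data": {"motion": [0,0,0,0,0,-1,0,0,0,0,0,0,-1,0,0,0,0,0,0,0,0]}}

```text
clock: 20.05
eef_pos: [0.576, -0.0149, 0.1712]
tool_rot: [-3.141, 0.209, -3.127]
ft_force: [-0.6, 0.3, -2.1]
opening: 0.009
grip_force: 97.5
```

Request:
{"op": "carry_out", "data": {"motion": [0,0,0,0,0,-1,0,0,0,0,0,0,-1,0,0,0,0,0,0,0,0]}}

```text
clock: 20.35
eef_pos: [0.5762, -0.0149, 0.1694]
tool_rot: [-3.141, 0.21, -3.127]
ft_force: [0.5, 0.6, -1.4]
opening: 0.0088
grip_force: 97.5
```

Request:
{"op": "carry_out", "data": {"motion": [0,0,0,0,0,-1,0,0,0,0,0,0,-0.5,0,0,0,0,0,0,0,0]}}

```text
clock: 20.65
eef_pos: [0.5766, -0.015, 0.1682]
tool_rot: [-3.141, 0.21, -3.127]
ft_force: [0.2, 0.2, 0.8]
opening: 0.0086
grip_force: 97.8
```

Request:
{"op": "carry_out", "data": {"motion": [0,0,0,0,0,0,0.11,0,0,0,0,0,0,0.13,0,0,0,0,0,0,0.16,0,0,0,0,0,0,0.2,0,0,0,0,0,0,0.25,0,0,0,0,0,0,0.32,0,0,0,0,0,0,0.4,0,0,0,0,0,0,0.4,0,0,0,0,0,0,0.4], "squeeze": 20}}

```text
clock: 21.55
eef_pos: [0.576, -0.0149, 0.1678]
tool_rot: [-3.141, 0.209, -3.127]
ft_force: [0.1, 0.5, -0.2]
opening: 0.0343
grip_force: 0.0
```

```bash
cat > m.py <<'E'
from h import *
import sys
s=grab('scene',sys.argv[1]).astype(int)
j=s[150:240,290:370]
for n,c,a,b in(('green',1,0,2),('red',0,1,2)):
    m=(j[...,c]>1.4*j[...,a])&(j[...,c]>1.3*j[...,b])&(j[...,c]>50); p=np.argwhere(m)[:,::-1]+[290,150]; print(n,len(p),p.min(0),p.max(0),p.mean(0).round(2))
st=telemetry.read_state();print(st['clock'],st['eef_pos'],st['ft_force'])
E
python3 m.py s7.png; python3 - <<'E'
from h import *
for z in(.146,.042): print(proj('scene',[.579,-.015,.043+z]))
E
```

```text
green 73 [321 202] [327 230] [323.67 219.34]
red 19 [327 201] [330 206] [328.16 203.74]
21.6 [ 0.57604072 -0.01492792  0.16777597] [ 0.49727919  0.35642754 -0.27466371]
[323.00606395 203.70697431]
[322.86221147 226.00356066]
```

Request:
{"op": "carry_out", "data": {"motion": [0,0,0,-1,0,4,0.4,0,0,0,-2,0,8,0.4,0,0,0,-3,0,12,0.4,0,0,0,-4,0,16,0.4,0,0,0,-10,0,20,0.4,0,0,0,-25,0,20,0.4,0,0,0,-35,0,15,0.4,0,0,0,-35,0,5,0.4,0,0,0,-25,0,0,0.4,0,0,0,-10,0,0,0.4]}}

```text
clock: 22.6
eef_pos: [0.4241, -0.0147, 0.2689]
tool_rot: [-3.141, 0.21, -3.127]
ft_force: [-0.2, -0.5, -0.4]
opening: 0.0344
grip_force: 0.0
```

```bash
for i in 8 9 10; do python3 m.py s$i.png; done
```

```text
green 87 [321 203] [327 231] [323.33 219.72]
red 15 [327 202] [330 206] [328.13 204.4 ]
22.65 [ 0.42383619 -0.01467065  0.26868704] [-1.1943048   0.5766435  -0.16217666]
green 85 [321 203] [327 231] [323.44 219.81]
red 15 [327 202] [330 206] [328.13 204.4 ]
22.7 [ 0.42554847 -0.01494428  0.26878818] [ 0.91470932 -0.74934987 -0.46474205]
green 87 [321 203] [327 231] [323.43 219.94]
red 15 [327 202] [330 206] [328.13 204.4 ]
22.75 [ 0.42668811 -0.01511595  0.26875814] [ 0.39976469 -0.13216849  0.03789252]
```

Request:
{"op": "carry_out", "data": {"motion": [0,0,0,0,0,5,0.4,0,0,0,0,0,5,0.4,0,0,0,0,0,0,0.4,0,0,0,0,0,0,0.4,0,0,0,0,0,0,0.4,0,0,0,0,0,0,0.4,0,0,0,0,0,0,0.4,0,0,0,0,0,0,0.4,0,0,0,0,0,0,0.4,0,0,0,0,0,0,0.4,0,0,0,0,0,0,0.4,0,0,0,0,0,0,0.4,0,0,0,0,0,0,0.4,0,0,0,0,0,0,0.4,0,0,0,0,0,0,0.4,0,0,0,0,0,0,0.4,0,0,0,0,0,0,0.4,0,0,0,0,0,0,0.4,0,0,0,0,0,0,0.4]}}

```text
clock: 24.65
eef_pos: [0.426, -0.0149, 0.2778]
tool_rot: [-3.141, 0.209, -3.127]
ft_force: [0.2, 0.8, 0.2]
opening: 0.0343
grip_force: 0.0
```

```bash
for i in 11 12 13; do python3 m.py s$i.png; done; python3 - <<'E'
from h import *
t=eyes.get_image('top').astype(int); st=telemetry.read_state(); print(st['clock'])
a=cv2.imread('pics/s8.png').astype(int);b=cv2.imread('pics/s13.png').astype(int)
print('pail diff',np.abs(a-b)[195:260,295:350].max(2).mean(), 'static', np.abs(a-b)[300:360,100:155].max(2).mean())
a=cv2.imread('pics/scene0.png').astype(int)
for n,(u,v) in dict(tumbler=(431,197),oil=(212,262)).items(): print(n,np.abs(a-b)[v-15:v+15,u-12:u+12].max(2).mean())
E
```

```text
green 86 [321 203] [327 231] [323.78 219.7 ]
red 16 [327 202] [330 206] [328.19 204.31]
24.7 [ 0.42601365 -0.01489426  0.27776155] [ 0.17256303 -0.22404477 -0.40013969]
green 88 [321 203] [327 231] [323.77 219.86]
red 16 [327 202] [330 206] [328.19 204.31]
24.75 [ 0.42601264 -0.01491188  0.27776529] [-0.33156335  0.79470339 -0.59376783]
green 86 [321 203] [327 231] [323.76 219.69]
red 15 [327 202] [330 206] [328.27 204.2 ]
24.8 [ 0.42604412 -0.01491145  0.27779112] [ 0.2276705  -0.05989793 -0.53161447]
24.85
pail diff 5.385454545454546 static 4.063030303030303
tumbler 4.001388888888889
oil 4.308333333333334
```

Request:
{"op": "carry_out", "data": {"motion": [0,0,0,0,0,0,0.4,0,0,0,0,0,0,0.4,0,0,0,0,0,0,0.4,0,0,0,0,0,0,0.4,0,0,0,0,0,0,0.4,0,0,0,0,0,0,0.4,0,0,0,0,0,0,0.4,0,0,0,0,0,0,0.4,0,0,0,0,0,0,0.4,0,0,0,0,0,0,0.4,0,0,0,0,0,0,0.4,0,0,0,0,0,0,0.4,0,0,0,0,0,0,0.4,0,0,0,0,0,0,0.4,0,0,0,0,0,0,0.4,0,0,0,0,0,0,0.4,0,0,0,0,0,0,0.4,0,0,0,0,0,0,0.4]}}

```text
clock: 26.65
eef_pos: [0.426, -0.0149, 0.2778]
tool_rot: [-3.141, 0.209, -3.127]
ft_force: [0.4, -0.9, -0.2]
opening: 0.0343
grip_force: 0.0
```

```bash
python3 m.py s14.png; python3 -c "from station import job_done; print(job_done())"
```

```text
green 87 [321 203] [327 231] [323.61 219.52]
red 14 [327 202] [330 206] [328.21 204.29]
26.7 [ 0.426036   -0.01490982  0.2777843 ] [-0.23166037  0.1359256  -0.90805617]
the job is handed in; nothing more can be done
None
```

The job is handed in at 26.7 s: the hook sits in the tube's groove, the pail hangs still and upright from its lower curl, and the gripper is clear; the pushes I read on the rail were about 6 N at most.

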